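Fill the gap in the staining row

ROBOT

A 7-joint arm with a two-finger parallel gripper is mounted at the origin on the work surface. World frame = base frame: x ahead of the robot, y to its left, z up, the work surface at z = 0. Lengths are in m, angles in rad, forces in N, time in s.
With the tool pointing down it reaches from about 0.425 to 0.95 m from the base axis. Payload 16.7 kg.
Tool frame: the origin (TCP) lies midway between the tips of the shut fingers; the grasp point (between the pads) lies arm.pinch_z behind it (arm.pinch_z is the distance from the TCP to the grasp point, in m); z points along the fingers, y is the line along which they close (so a half turn about z gives the same grasp; the last joint's range is limited). The gripper opens to 94 mm and grips with 3 to 60 N. Pads are 16 mm wide; open, the fingers measure 119 mm over their backs; the gripper's body (75 mm by 177 mm) begins 78 mm behind the grasp point.
Start: joints at [1.071, 0.426, 0.074, 1.606, -0.034, 1.111, -0.067], TCP at [0.232, -0.634, 0.205] pointing down, gripper open.
Joint ranges: [-2.85, 2.85], [-0.5, 2.14], [-1.23, 1.37], [0.21, 2.46], [-1.02, 4.16], [0.16, 2.05], [-2.73, 2.73]. Speed limits (rad/s): [1.89, 1.89, 2.39, 2.39, 3.01, 3.01, 3.01].

INTERFACE

Orientations are given as a 3x3 rotation matrix whose columns are the frame's x, y, z axes.
In Python, from bench import arm, eyes, workorder gives the robot as it stands.
- The arm moves only by the tool servo_tool, never from a script. Its argument "plan" is one flat list of numbers, 5 for each row, row after row: the finger opening in m, from 0 to 0.094, then the shift along the tool's x, y, z in m, then the turn about the tool's z in degrees. In form: [fingers, tx, ty, tz, turn, fingers, tx, ty, tz, turn, ...]. A call has 1 to 12 rows; each row shifts and turns the commanded pose from where the row before left it, along the tool's axes as they then stand; what a row does not reach is not made up. A row lasts 1/10 s, in which the tool goes at most 50 mm and 8.59 degrees, less where a joint would pass 70% of its speed; a pose out of reach is approached as far as the arm can. A call with a gripper value outside its range is refused whole. The fingers move at their own pace and stop on an object; the grip force is fixed at half the most. Time passes only in rows, so rows that do not move let the fingers close. It gives the time, the measured TCP pose, the force, the opening and the grip force at its end, in the units of the state.
- arm.get_obs(): the state, without advancing time (a new reading comes with each control period).
- eyes.get_image(name): name is "scene" or "top" or "wrist"; returns a dict with "image" (420x560x3 uint8, red, green, blue), "fx", "fy", "cx", "cy" (pixels), "xyz" and "attitude" of the camera in the world; the wrist camera has in their place "hand_eye" (4x4, takes a point from camera to tool coordinates, whose origin is the TCP and whose axes are the flange's). Camera axes: x right, y down, z forward; pixel columns grow to the right and rows downward; lengths in m; the calibration is good to about 2 mm. A picture is of the moment at which its call begins: read the wrist's pose just before it. There is no depth.
- workorder.close_job(): hands the job in; it is judged then, once.
The state is a dict: "t": time; "joint_pos": joint angles; "joint_vel": joint speeds; "joint_torque": joint torques, N m; "tcp_pos": TCP position; "tool_rot": TCP orientation; "wrist_force": force on the tool from outside, world axes, zero at the start; "torque": the same for the moment, N m; "width": finger opening in m; "grip_force": force on a finger pad.
Only numpy, scipy, OpenCV 4.12 (cv2) and the standard library are available. Lean on these libraries where they do the work, as an engineer would, in place of code of your own. Each camera call takes 0.05 s, during which the arm holds its last target. There are 200 camera calls.

TASK

The staining row on the bench is missing its middle jar. Pick up the jar with the teal lid and set it down upright in the gap between the amber bottle and the white bottle with the blue cap, midway between them and in line with both; put it down rather than dropping it, and do not shift the two bottles or the orange-lidded jar.

Things in the scene. Friction and masses are not known exactly. Their poses are not given: they have to be found in the camera images.
- teal_jar: the jar to move: round, dark maroon with a paper label and a teal screw lid; 48 mm body diameter up to 66 mm, lid 50 mm diameter from 67 to 85 mm, 85 mm tall overall, 100 to 210 g. Origin: centre of its underside; z points up; its yaw has no meaning. Grip it across its diameter anywhere from above; there is at least 40 mm free around it. It starts upright on the bench, among two look-alikes with an orange and a black lid, which may change places with it
- amber_bottle: amber-brown round reference bottle with a paper label and black cap: 54 mm diameter up to 58 mm, sloping in to a 32 mm cap, 89 mm tall, 250 g, loose. Origin: centre of its underside; z points up; its yaw axes can be ignored (they do not tell on which side the white bottle is). It stands upright 180 to 200 mm, centre to centre, from the white bottle, which may be on either side of it
- white_bottle: white round reference bottle with a blue band and blue cap, otherwise the same shape and size as the amber one (54 mm diameter, 89 mm tall, 250 g, loose). Origin: centre of its underside; z points up. The gap between the bottles is empty; the row runs left to right, turned by up to 25 degrees
- orange_jar: bystander to leave alone: jar just like the teal one in shape and size (50 mm diameter, 85 mm tall) but with an orange lid. Origin: centre of its underside; z points up
Mind the look-alikes: they are no part of the job. Leave any purple look-alike of the teal_jar alone.

How it is judged:
By the outcome, as a careful person would: the job done as asked, in the order asked, and still so for the second after the job is handed in, with the robot touching nothing.
It also fails if it takes over 32 s, if anything falls off the work surface, if the arm or the gripper's body presses on something with over 40 N, if the wrist force passes 120 N, or if a joint passes its speed limit or range.

## Working session

There is one attempt and no reset: what is moved stays moved. The work goes in short steps, Python scripts to look and compute and a tool call to move; the robot and the scene stay as the last step left them, time stands still between calls to the robot, and variables do not carry over. Pictures are saved under pics/ and viewed, at most 10 in all, crops included, and the job is handed in when it is done.

Besides the shell and the picture viewer there is one more tool, called as name(argument=value, ...) on one line, values as JSON. servo_tool: Moves the arm, as the interface text tells. Its arguments: {"type":"object","properties":{"plan":{"type":"array"}},"required":["plan"]}

```bash
mkdir -p pics
python3 - <<'E'
from bench import arm,eyes
import cv2,numpy as np
o=arm.get_obs();print(o['t'],o['tcp_pos'],o['tool_rot'],o['width'],arm.pinch_z)
for n in('top','scene'):
    d=eyes.get_image(n);cv2.imwrite(f'pics/{n}0.png',d['image'][:,:,::-1]);print(n,d['fx'],d['fy'],d['cx'],d['cy'],d['xyz'],d['attitude'])
E
```

```text
0.0 [ 0.23176989 -0.63347418  0.20475999] [[ 9.39104690e-01  3.43630689e-01 -5.74730348e-04]
 [ 3.43631146e-01 -9.39103930e-01  1.20150748e-03]
 [-1.26856684e-04 -1.32583656e-03 -9.99999113e-01]] 0.09398593415960758 0.0188
top 475.3336940556196 475.3336940556196 277.3992804871356 211.98006066574845 [ 0.37138493 -0.01747542  1.014386  ] [[-0.02753528 -0.9843675   0.17396102]
 [-0.99947694  0.02415848 -0.02149938]
 [ 0.01696066 -0.17446201 -0.98451782]]
scene 500.1583204753771 500.1583204753771 273.41025967477003 211.0517494376751 [ 1.15950889 -0.05445379  0.83914122] [[ 0.09239436  0.79257491 -0.60273402]
 [ 0.99556357 -0.08434689  0.0416987 ]
 [-0.0177894  -0.60391276 -0.79685188]]
```

View pics/top0.png

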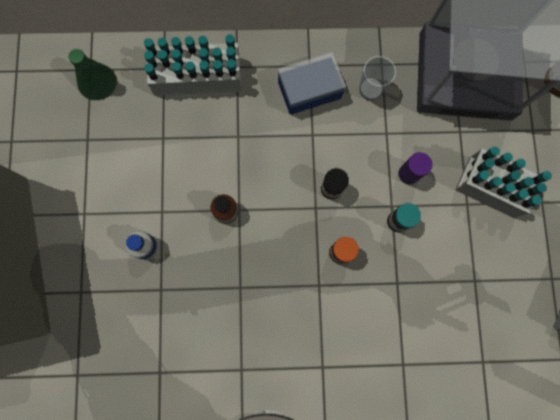

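View pics/scene0.png

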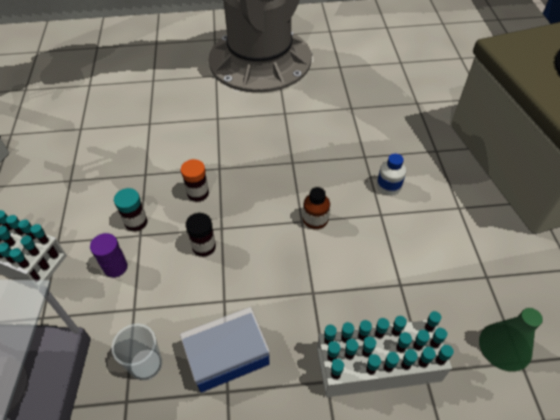

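The top view shows the teal lid at about (406,216), orange (346,250), black (336,180) and purple (419,165). The amber cap is at (223,205) and the blue cap at (135,243). In the scene view teal is at (129,200), the amber cap at (318,195) and the blue cap at (396,161).

```bash
cat > h.py <<'E'
import cv2,numpy as np
def ray(d,u,v,z,R=None,p=None):
    R=np.array(d['attitude']) if R is None else R; p=np.array(d['xyz']) if p is None else p
    r=R@[(u-d['cx'])/d['fx'],(v-d['cy'])/d['fy'],1]; return p+r*(z-p[2])/r[2]
def mask(img,name):
    h,s,v=cv2.split(cv2.cvtColor(img,cv2.COLOR_RGB2HSV)); h=h.astype(int)
    m={'teal':(abs(h-90)<9)&(s>130)&(v>50),'orange':(h<14)&(s>190)&(v>110),'blue':(abs(h-117)<9)&(s>150)&(v>60),
       'black':(v<28)}[name]
    return m.astype(np.uint8)
def blob(img,name,near,r=22):
    m=mask(img,name);w=np.zeros_like(m);cv2.circle(w,near,r,1,-1);m=m*w
    n,l,st,c=cv2.connectedComponentsWithStats(m);i=1+np.argmax(st[1:,4])
    return c[i],st[i]
E
python3 - <<'E'
from h import *
import cv2
from bench import eyes
P={'top':dict(teal=(406,216),orange=(346,250),black=(223,205),blue=(135,243)),
   'scene':dict(teal=(129,200),orange=(194,172),black=(318,195),blue=(396,161))}
for n in P:
    d=eyes.get_image(n)
    for k,p in P[n].items():
        r=20 if k in('teal','orange') else 11
        try:
            c,s=blob(d['image'],k,p,r); print(n,k,c.round(1),s,ray(d,*c,.080 if r==20 else .083).round(4))
        except Exception as e: print(n,k,e)
    im=d['image'][:,:,::-1]
    a=[cv2.resize(im[p[1]-25:p[1]+25,p[0]-25:p[0]+25],None,fx=6,fy=6,interpolation=0) for k,p in P[n].items() if k in('black','blue')]
    if n=='top': A=a
cv2.imwrite('pics/c.png',np.vstack([np.hstack(A),np.hstack(a)])[:600])
E
```

```text
top teal [407.7 215.2] [396 204  24  24 442] [ 0.5235 -0.2987  0.08  ]
top orange [345.5 249. ] [334 238  24  23 369] [ 0.4591 -0.1702  0.08  ]
top black [224.  205.4] [218 198  12  15  75] [0.5519 0.0681 0.083 ]
top blue [134.1 242.3] [127 236  15  14 170] [0.4827 0.2443 0.083 ]
scene teal [126.8 199.5] [114 189  26  23 443] [ 0.5269 -0.2967  0.08  ]
scene orange [192.7 169.1] [182 160  23  19 332] [ 0.4609 -0.1686  0.08  ]
scene black [316.7 195.9] [309 188  16  16 189] [0.5597 0.072  0.083 ]
scene blue [395.6 160. ] [389 154  14  15 140] [0.4835 0.2456 0.083 ]
```

View pics/c.png

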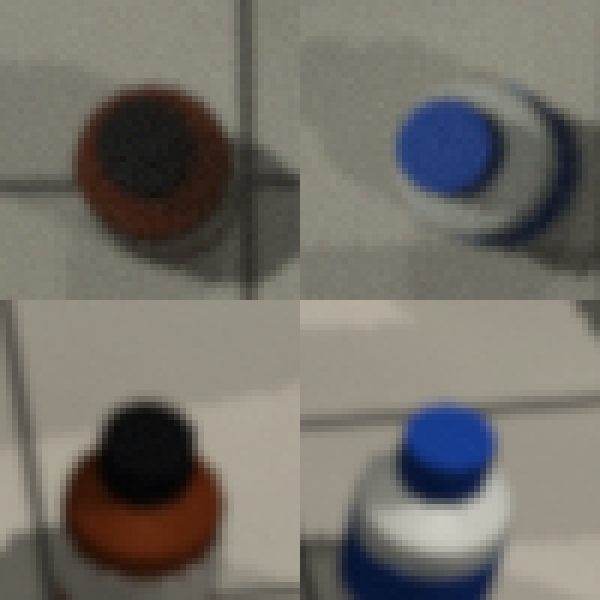

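The crop shows the amber cap centred at about (222.3,204.6) and the blue cap at about (134.6,242.6) in the top image. That puts amber at about (0.554,0.071), white at (0.483,0.244) and teal at (0.524,-0.298). I'll go above the teal jar now.

servo_tool(plan=[0.094,0.03,-0.017,0,0,0.094,0.032,-0.018,0,0,0.094,0.032,-0.018,0,0,0.094,0.032,-0.018,0,0,0.094,0.032,-0.018,0,0,0.094,0.032,-0.018,0,0,0.094,0.032,-0.018,0,0,0.094,0.032,-0.018,0,0,0.094,0.032,-0.018,0,0,0.094,0.032,-0.018,0,0,0.094,0.032,-0.018,0,0,0.094,0.032,-0.018,0,0])

```text
t: 1.4
tcp_pos: [0.5175, -0.2995, 0.2055]
tool_rot: [[0.939, 0.343, -0.0], [0.343, -0.939, 0.0], [-0.0, -0.0, -1.0]]
wrist_force: [1.4, -0.3, -0.5]
width: 0.094
grip_force: 0.0
```

servo_tool(plan=[0.094,0.01,0,0,0,0.094,0,0,0,0,0.094,0,0,0,0])

```text
t: 1.7
tcp_pos: [0.5254, -0.2983, 0.2053]
tool_rot: [[0.939, 0.343, -0.001], [0.343, -0.939, -0.0], [-0.001, -0.0, -1.0]]
wrist_force: [0.7, -1.2, 0.4]
width: 0.0941
grip_force: 0.0
```

```bash
cat >> h.py <<'E'
def wrist():
    from bench import arm,eyes
    o=arm.get_obs();d=eyes.get_image('wrist');H=np.array(d['hand_eye']);R=np.array(o['tool_rot']);p=np.array(o['tcp_pos'])
    return o,d,R@H[:3,:3],p+R@H[:3,3]
E
python3 - <<'E'
from h import *
o,d,R,p=wrist();print(o['t'],o['tcp_pos'].round(4),p)
cv2.imwrite('pics/w1.png',d['image'][:,:,::-1])
m=mask(d['image'],'teal');n,l,st,c=cv2.connectedComponentsWithStats(m)
for i in range(1,n):
    if st[i,4]>1500:
        q=np.argwhere(l==i)[:,::-1].astype(np.float32);(u,v),r=cv2.minEnclosingCircle(q)
        x=ray(d,u,v,.085,R,p);print(st[i],c[i],u,v,r,x,np.array(o['tool_rot']).T@(x-o['tcp_pos']))
E
```

```text
1.7 [ 0.5254 -0.2983  0.2053] [ 0.58950702 -0.27446372  0.38341704]
[ 254  184   53   54 2225] [280.0552809  210.81797753] 279.9202575683594 210.66378784179688 27.16996192932129 [ 0.52580945 -0.29771265  0.085     ] [ 0.00065345 -0.00036817  0.12027332]
[ 459  187   89   94 2283] [503.2847131  233.14016645] 505.5 233.0 61.953712463378906 [ 0.57695697 -0.49910239  0.085     ] [-0.02031936  0.20635396  0.1202833 ]
```

View pics/w1.png

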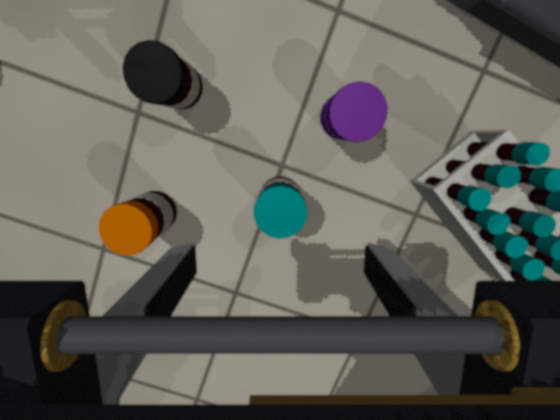

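The wrist view shows the teal lid at (280,211), centred between the fingers to within 1 mm. I'll descend 0.177 m, close, then check the grip.

servo_tool(plan=[0.094,0.0005,0,0.03,0,0.094,0,0,0.035,0,0.094,0,0,0.035,0,0.094,0,0,0.035,0,0.094,0,0,0.027,0,0.094,0,0,0.015,0,0.094,0,0,0,0,0.094,0,0,0,0])

```text
t: 2.55
tcp_pos: [0.5268, -0.2979, 0.0294]
tool_rot: [[0.939, 0.343, 0.001], [0.343, -0.939, -0.0], [0.0, 0.001, -1.0]]
wrist_force: [-0.7, -0.1, -0.4]
width: 0.0939
grip_force: 0.0
```

servo_tool(plan=[0.06,0,0,0,0,0.06,0,0,0,0,0.06,0,0,0,0,0.04,0,0,0,0,0.04,0,0,0,0,0.04,0,0,0,0,0.04,0,0,0,0,0.04,0,0,0,0])

```text
t: 3.35
tcp_pos: [0.5267, -0.2971, 0.0285]
tool_rot: [[0.939, 0.344, 0.0], [0.344, -0.939, 0.0], [0.0, 0.0, -1.0]]
wrist_force: [0.2, -0.1, 0.9]
width: 0.0496
grip_force: 30.0
```

servo_tool(plan=[0.04,0,0,-0.01,0,0.04,0,0,-0.02,0,0.04,0,0,-0.035,0,0.04,0,0,-0.035,0,0.04,0,0,-0.035,0,0.04,0,0,-0.025,0,0.04,0,0,-0.01,0,0.04,0,0,0,0])

```text
t: 4.15
tcp_pos: [0.527, -0.2973, 0.1997]
tool_rot: [[0.939, 0.344, 0.002], [0.344, -0.939, -0.001], [0.001, 0.001, -1.0]]
wrist_force: [-0.8, -0.3, -1.7]
width: 0.0496
grip_force: 30.0
```

servo_tool(plan=[0.04,0.005,-0.015,0,0,0.04,0.01,-0.03,0,0,0.04,0.012,-0.035,0,0,0.04,0.012,-0.035,0,0,0.04,0.012,-0.035,0,0,0.04,0.012,-0.035,0,0,0.04,0.012,-0.035,0,0,0.04,0.012,-0.035,0,0,0.04,0.012,-0.035,0,0,0.04,0.012,-0.035,0,0,0.04,0.012,-0.035,0,0,0.04,0.012,-0.035,0,0])

```text
t: 5.35
tcp_pos: [0.5161, 0.1222, 0.1969]
tool_rot: [[0.939, 0.344, -0.002], [0.344, -0.939, -0.0], [-0.002, -0.001, -1.0]]
wrist_force: [0.0, -0.1, -2.0]
width: 0.0494
grip_force: 30.0
```

servo_tool(plan=[0.04,0.01,-0.02,0,0,0.04,0.005,-0.015,0,0,0.04,0,0,0,0,0.04,0,0,0,0])

```text
t: 5.75
tcp_pos: [0.5187, 0.1583, 0.1972]
tool_rot: [[0.939, 0.345, -0.002], [0.345, -0.939, -0.001], [-0.002, -0.0, -1.0]]
wrist_force: [-0.2, 0.0, -1.6]
width: 0.0496
grip_force: 30.0
```

Run:
```python
from h import *
o,d,R,p=wrist();print(o['t'],o['tcp_pos'].round(4),o['width'],p)
cv2.imwrite('pics/w2.png',d['image'][:,:,::-1])
for k,a in dict(blue=(.483,.2445,.089),black=(.554,.0715,.089)).items():
    q=R.T@(np.array(a)-p);u=d['cx']+d['fx']*q[0]/q[2];v=d['cy']+d['fy']*q[1]/q[2];print(k,u,v)
    try:
        c,s=blob(d['image'],k,(int(u),int(v)),40);print(c,s,ray(d,*c,.089,R,p))
    except Exception as e: print(e)
```

```text
5.75 [0.5187 0.1583 0.1972] 0.04955412423337842 [0.58304932 0.18226356 0.37525323]
blue 173.21424089426478 218.4574765000759
[192.27272727 215.36363636] [190 209   5  13  22] [0.49138001 0.22972101 0.089     ]
black 388.543118264885 210.60389696520286
[383.83433735 206.2751004 ] [366 189  37  35 996] [0.55609429 0.07690716 0.089     ]
```

View pics/w2.png

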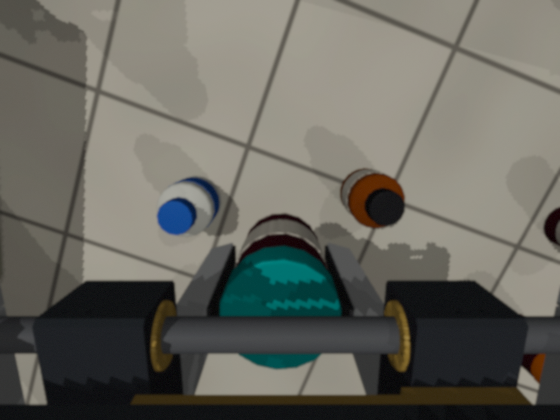

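The wrist view shows the blue cap at about (177,216) and the black cap at about (384,208), with the jar held straight between the fingers. The blue mask is off, so I'll fit the caps again.

Run:
```python
from h import *
from bench import arm
o,d,R,p=wrist();im=d['image'];hsv=cv2.cvtColor(im,cv2.COLOR_RGB2HSV)
print(hsv[216,177],hsv[208,385]);X=[]
for u,v,f in((177,216,lambda a:(abs(a[...,0].astype(int)-hsv[216,177][0])<9)&(a[...,1]>150)&(a[...,2]>hsv[216,177][2]*.75)),
             (385,208,lambda a:a[...,2]<45)):
    w=np.zeros(im.shape[:2],np.uint8);cv2.circle(w,(u,v),24,1,-1)
    m=(f(hsv)*w).astype(np.uint8);n,l,st,c=cv2.connectedComponentsWithStats(m);i=1+np.argmax(st[1:,4])
    (a,b),r=cv2.minEnclosingCircle(np.argwhere(l==i)[:,::-1].astype(np.float32))
    X.append(ray(d,a,b,.089,R,p));print(st[i],c[i],a,b,r,r/d['fx']*(p[2]-.089),X[-1],ray(d,*c[i],.089,R,p))
w=X[0]-X[1];m=(X[0]+X[1])/2;print('len',np.hypot(*w[:2]),'row',np.degrees(np.arctan2(w[1],w[0])),'mid',m,'tool shift',o['tool_rot'].T@(m-o['tcp_pos']))
```

```text
[107 214 142] [105  23  22]
[158 201  33  33 867] [173.93656286 217.30219146] 174.0 217.5 17.241039276123047 0.014563691877681235 [0.48446557 0.24357867 0.089     ] [0.48461782 0.24367912 0.089     ]
[ 364  189   39   36 1085] [382.96589862 206.33548387] 382.9186096191406 205.593017578125 19.256877899169922 0.016266492509998197 [0.55664043 0.0771174  0.089     ] [0.5560554  0.07680943 0.089     ]
len 0.1814347353189005 row 113.44075923262652 mid [0.520553   0.16034804 0.089     ] tool shift [ 0.00251182 -0.00202879  0.10851004]
```

Run:
```python
import cv2,numpy as np
i=cv2.imread('pics/w2.png');f=lambda u,v:cv2.resize(i[v-30:v+30,u-30:u+30],None,fx=6,fy=6,interpolation=0)
c=np.hstack([f(177,214),f(382,207)]);c=np.clip(c.astype(float)*1.8,0,255).astype(np.uint8);cv2.imwrite('pics/c2.png',c)
```

```text
(no output)
```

View pics/c2.png

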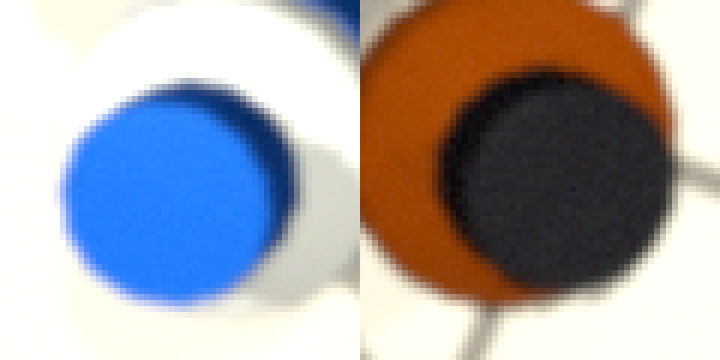

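From the crop, the blue cap's top face is centred at (175.3,217.2) and the black cap's at (386.7,208.0). The midpoint is about (0.520,0.158) and the row heading about 112.7°. I'll turn -92.5° so the fingers close across the row, then check.

servo_tool(plan=[0.04,0.001,0,0,-5,0.04,0,0,0,-8,0.04,0,0,0,-8,0.04,0,0,0,-8,0.04,0,0,0,-8,0.04,0,0,0,-8,0.04,0,0,0,-8,0.04,0,0,0,-8,0.04,0,0,0,-8,0.04,0,0,0,-8,0.04,0,0,0,-8,0.04,0,0,0,-7.5])

```text
t: 7.05
tcp_pos: [0.5207, 0.1575, 0.1983]
tool_rot: [[-0.388, 0.922, -0.0], [0.922, 0.388, -0.0], [-0.0, -0.0, -1.0]]
wrist_force: [-0.3, 0.2, -2.1]
width: 0.0492
grip_force: 30.0
```

servo_tool(plan=[0.04,0,0,0,0,0.04,0,0,0,0,0.04,0,0,0,0])

```text
t: 7.35
tcp_pos: [0.5207, 0.1582, 0.1984]
tool_rot: [[-0.381, 0.925, -0.0], [0.925, 0.381, -0.0], [-0.0, -0.0, -1.0]]
wrist_force: [-0.5, 1.2, -2.0]
width: 0.0495
grip_force: 30.0
```

servo_tool(plan=[0.04,0.0005,-0.0005,0.02,0,0.04,0,0,0.03,0,0.04,0,0,0.03,0,0.04,0,0,0.03,0,0.04,0,0,0.025,0,0.04,0,0,0.015,0,0.04,0,0,0.01,0,0.04,0,0,0.004,0,0.04,0,0,0,0,0.04,0,0,0,0])

```text
t: 8.35
tcp_pos: [0.5206, 0.1591, 0.0354]
tool_rot: [[-0.384, 0.923, 0.001], [0.923, 0.384, 0.0], [-0.0, 0.001, -1.0]]
wrist_force: [0.8, 0.2, -2.0]
width: 0.0489
grip_force: 30.0
```

Run:
```python
from bench import arm
o=arm.get_obs();print(o['tcp_pos'],o['wrist_force'],o['t'])
```

```text
[0.52064271 0.15906965 0.03535812] [ 0.80211132  0.17982736 -1.95690261] 8.35
```

servo_tool(plan=[0.04,-0.0005,0,0.002,0,0.04,0,0,0.002,0,0.04,0,0,0.001,0,0.04,0,0,0,0])

```text
t: 8.75
tcp_pos: [0.5202, 0.1584, 0.0295]
tool_rot: [[-0.384, 0.923, -0.0], [0.923, 0.384, -0.0], [0.0, -0.0, -1.0]]
wrist_force: [0.4, 0.3, -1.5]
width: 0.0496
grip_force: 30.0
```

servo_tool(plan=[0.04,0,0,0.001,0,0.04,0,0,0,0,0.04,0,0,0,0])

```text
t: 9.05
tcp_pos: [0.5203, 0.1584, 0.0286]
tool_rot: [[-0.384, 0.923, 0.0], [0.923, 0.384, 0.0], [0.0, 0.0, -1.0]]
wrist_force: [0.1, 0.4, -0.9]
width: 0.0495
grip_force: 30.0
```

servo_tool(plan=[0.04,0,0,0.0005,0,0.04,0,0,0,0,0.04,0,0,0,0])

```text
t: 9.35
tcp_pos: [0.5205, 0.1585, 0.0284]
tool_rot: [[-0.384, 0.923, 0.0], [0.923, 0.384, -0.0], [-0.0, 0.0, -1.0]]
wrist_force: [-1.8, -0.2, 8.1]
width: 0.0494
grip_force: 30.0
```

Contact is confirmed at 8 N. I'll release gently, retreat straight up, then look.

servo_tool(plan=[0.055,0,0,0,0,0.06,0,0,0,0,0.07,0,0,0,0,0.08,0,0,0,0,0.09,0,0,0,0,0.09,0,0,0,0,0.09,0,0,0,0])

```text
t: 10.05
tcp_pos: [0.5202, 0.1584, 0.028]
tool_rot: [[-0.384, 0.923, -0.0], [0.923, 0.384, 0.0], [0.0, -0.0, -1.0]]
wrist_force: [1.1, 0.2, -0.3]
width: 0.09
grip_force: 0.0
```

servo_tool(plan=[0.09,0,0,-0.01,0,0.09,0,0,-0.02,0,0.09,0,0,-0.03,0,0.09,0,0,-0.035,0,0.09,0,0,-0.035,0,0.09,0,0,-0.035,0,0.09,0,0,-0.03,0,0.09,-0.03,0,-0.02,0,0.09,-0.04,0,0,0,0.09,-0.02,0,0,0,0.09,0,0,0,0,0.09,0,0,0,0])

```text
t: 11.25
tcp_pos: [0.5546, 0.0756, 0.2435]
tool_rot: [[-0.384, 0.923, 0.0], [0.923, 0.384, 0.0], [0.0, 0.0, -1.0]]
wrist_force: [0.5, -0.1, 0.8]
width: 0.09
grip_force: 0.0
```

```bash
python3 - <<'E'
from bench import arm,eyes
import cv2
for n in('wrist','scene'):
    cv2.imwrite(f'pics/{n}9.png',eyes.get_image(n)['image'][:,:,::-1])
from h import *
o,d,R,p=wrist();print(o['tcp_pos'],o['width'])
m=mask(d['image'],'teal');n,l,st,c=cv2.connectedComponentsWithStats(m)
for i in range(1,n):
    if st[i,4]>500: print(st[i],c[i],ray(d,*c[i],.085,R,p))
E
python3 -c "
import cv2,numpy as np
a=cv2.imread('pics/wrist9.png');b=cv2.imread('pics/scene9.png')[80:380,80:480]
cv2.imwrite('pics/both.png',np.hstack([cv2.resize(a,(400,300)),b]))"
```

```text
[0.55438614 0.07653292 0.2433516 ] 0.09013512950183802
[ 256   89   50   53 2052] [280.56676413 114.93518519] [0.52193011 0.15616127 0.085     ]
```

View pics/both.png

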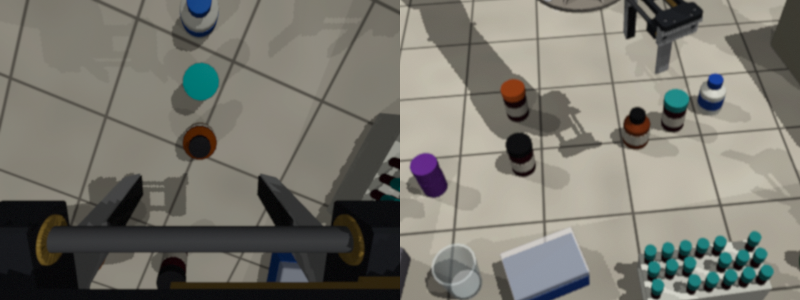

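The wrist view shows the white cap, teal lid and black cap in one column (199, 200 and 199 in the half-size view). The jar stands upright and the neighbours haven't moved. I'll raise the arm to get all three tops in one view and check the midpoint.

servo_tool(plan=[0.09,0.01,0,-0.02,0,0.09,0.02,0,-0.03,0,0.09,0.02,0,-0.03,0,0.09,0.01,0,-0.01,0,0.09,0,0,0,0,0.09,0,0,0,0])

```text
t: 12.0
tcp_pos: [0.5315, 0.1304, 0.3321]
tool_rot: [[-0.385, 0.923, -0.001], [0.923, 0.385, -0.001], [-0.0, -0.001, -1.0]]
wrist_force: [0.3, -0.8, -1.4]
width: 0.0899
grip_force: 0.0
```

Run:
```python
from h import *
o,d,R,p=wrist();im=d['image'];h=cv2.cvtColor(im,cv2.COLOR_RGB2HSV).astype(int);H,S,V=h[...,0],h[...,1],h[...,2];X={}
G=np.mgrid[:420,:560]
for k,a,m in(('b',(.4849,.2426,.089),(abs(H-109)<12)&(S>150)&(V>100)),('t',(.5203,.158,.085),(abs(H-90)<9)&(S>130)&(V>80)),('k',(.5556,.0733,.089),(V<48))):
    q=R.T@(np.array(a)-p);u=d['cx']+d['fx']*q[0]/q[2];v=d['cy']+d['fy']*q[1]/q[2]
    m=(m&(np.hypot(G[1]-u,G[0]-v)<26)).astype(np.uint8);n,l,st,c=cv2.connectedComponentsWithStats(m);i=1+np.argmax(st[1:,4])
    X[k]=ray(d,*c[i],a[2],R,p);print(k,(u,v),st[i],c[i],X[k])
w=(X['b']-X['k'])[:2];L=np.hypot(*w);w/=L;e=(X['t']-(X['b']+X['k'])/2)[:2];print(L,'along',e@w,'across',e@[-w[1],w[0]])
cv2.imwrite('pics/w5.png',im[:,:,::-1])
```

```text
b (np.float64(280.13745012028267), np.float64(87.10134010026752)) [267  73  25  26 509] [279.10412574  85.52062868] [0.48311571 0.24374166 0.089     ]
t (np.float64(280.227321486156), np.float64(165.72422859094004)) [ 262  148   38   39 1157] [280.73033708 167.10458081] [0.52153625 0.15666437 0.085     ]
k (np.float64(280.2067066096909), np.float64(237.21853030026105)) [267 223  25  24 492] [279.09349593 234.77845528] [0.55299851 0.07579225 0.089     ]
0.181908240392117 along -0.0042010679018616385 across -0.0020202596224634765
```

View pics/w5.png

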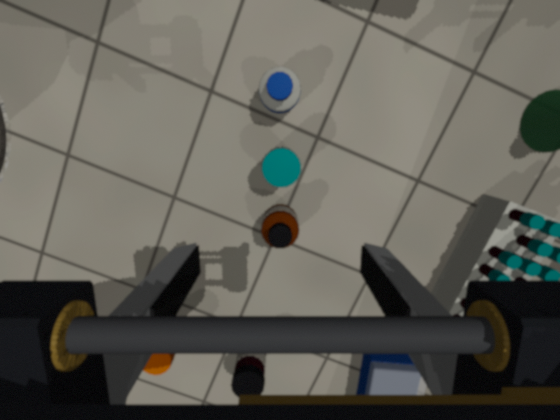

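The wrist view shows the blue cap at (279,86), teal at (281,167) and the black cap at (279,236). The jar is in line and within a few mm of midway. I'll clear the arm and cross-check from the top camera.

servo_tool(plan=[0.09,-0.015,0,0,0,0.09,-0.03,0,0,0,0.09,-0.035,0,0,0,0.09,-0.035,0,0,0,0.09,-0.035,0,0,0,0.09,-0.035,0,0,0,0.09,-0.035,0,0,0,0.09,-0.035,0,0,0,0.09,-0.035,0,0,0,0.09,-0.02,0,0,0,0.09,0,0,0,0])

```text
t: 13.15
tcp_pos: [0.6508, -0.1597, 0.3312]
tool_rot: [[-0.38, 0.925, -0.002], [0.925, 0.38, -0.0], [0.001, -0.002, -1.0]]
wrist_force: [-0.5, -0.5, -0.2]
width: 0.0898
grip_force: 0.0
```

Run:
```python
from h import *
from bench import eyes
d=eyes.get_image('top');im=d['image'];R=np.array(d['attitude']);p=np.array(d['xyz'])
h=cv2.cvtColor(im,cv2.COLOR_RGB2HSV).astype(int);H,S,V=h[...,0],h[...,1],h[...,2]
G=np.mgrid[:420,:560];X={}
for k,a,m in(('b',(.484,.243,.089),(abs(H-113)<12)&(S>150)&(V>60)),('t',(.5203,.158,.085),(abs(H-90)<9)&(S>130)&(V>50)),('k',(.5546,.0725,.089),(S<70)&(V<75))):
    q=R.T@(np.array(a)-p);u=d['cx']+d['fx']*q[0]/q[2];v=d['cy']+d['fy']*q[1]/q[2]
    m=(m&(np.hypot(G[1]-u,G[0]-v)<(16 if k=='t' else 11))).astype(np.uint8);n,l,st,c=cv2.connectedComponentsWithStats(m);i=1+np.argmax(st[1:,4])
    X[k]=ray(d,*c[i],a[2],R,p);print(k,(u,v),st[i],c[i],X[k])
w=(X['b']-X['k'])[:2];L=np.hypot(*w);w/=L;e=(X['t']-(X['b']+X['k'])/2)[:2];print(L,'along',e@w,'across',e@[-w[1],w[0]])
im=im[:,:,::-1];cv2.imwrite('pics/t9.png',cv2.resize(im[150:290,90:270],None,fx=4,fy=4,interpolation=0))
```

```text
b (np.float64(133.96656644902802), np.float64(241.20908908653712)) [127 236  15  14 169] [134.13609467 242.21893491] [0.48201605 0.24262293 0.089     ]
t (np.float64(178.3655159993565), np.float64(222.02034131898634)) [168 211  25  23 451] [180.1308204  221.78492239] [0.52068354 0.15453619 0.085     ]
k (np.float64(221.49642381638347), np.float64(203.52778669209238)) [215 197  15  16 180] [221.94444444 204.25555556] [0.55311096 0.07162559 0.089     ]
0.1851879540940122 along -0.0035875568827058906 across -0.0018873675733699813
```

View pics/t9.png

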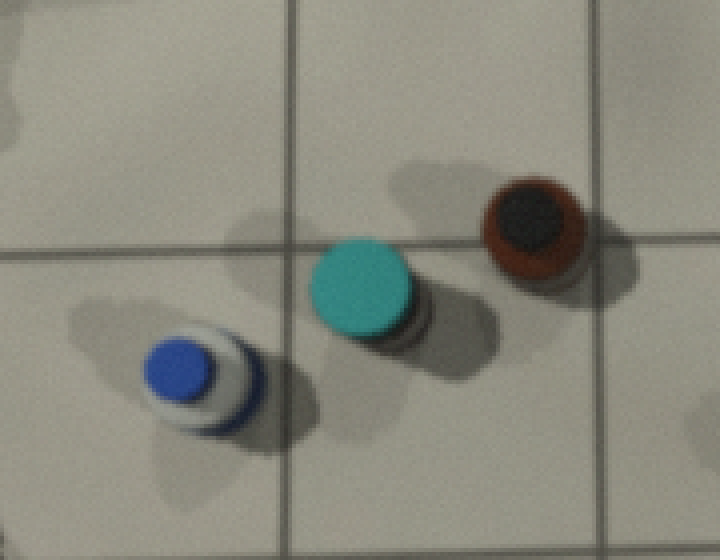

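The top view shows blue at (134,242), teal at (180,222) and black at (222,204). The jar is about 3 mm too close to amber and 2 mm off line. There's plenty of time, so I'll regrasp and correct by tx +3 mm, ty -2 mm.

servo_tool(plan=[0.09,0.02,0.002,0,0,0.09,0.035,0,0,0,0.09,0.036,0,0,0,0.09,0.036,0,0,0,0.09,0.036,0,0,0,0.09,0.036,0,0,0,0.09,0.036,0,0,0,0.09,0.036,0,0,0,0.09,0.036,0,0,0,0.09,0.025,0,0,0,0.09,0.012,0,0,0,0.09,0,0,0,0])

```text
t: 14.4
tcp_pos: [0.5192, 0.165, 0.3333]
tool_rot: [[-0.388, 0.922, 0.0], [0.922, 0.388, -0.0], [-0.0, 0.0, -1.0]]
wrist_force: [0.6, -0.5, -0.0]
width: 0.0902
grip_force: 0.0
```

servo_tool(plan=[0.09,0,0,0.02,0,0.09,0,0,0.035,0,0.09,0,0,0.04,0,0.09,0,0,0.04,0,0.09,0,0,0.025,0,0.09,0,0,0.01,0,0.09,0,0,0,0,0.09,0,0,0,0])

```text
t: 15.2
tcp_pos: [0.5213, 0.1628, 0.1641]
tool_rot: [[-0.384, 0.923, 0.001], [0.923, 0.384, 0.0], [-0.0, 0.001, -1.0]]
wrist_force: [-0.6, 0.5, 0.1]
width: 0.0904
grip_force: 0.0
```

servo_tool(plan=[0.09,-0.0035,-0.0025,0.01,0,0.09,0,0,0.025,0,0.09,0,0,0.03,0,0.09,0,0,0.03,0,0.09,0,0,0.025,0,0.09,0,0,0.014,0,0.09,0,0,0,0,0.09,0,0,0,0])

```text
t: 16.0
tcp_pos: [0.5201, 0.1589, 0.0299]
tool_rot: [[-0.384, 0.923, 0.001], [0.923, 0.384, 0.0], [0.0, 0.001, -1.0]]
wrist_force: [0.8, -0.3, 0.4]
width: 0.0899
grip_force: 0.0
```

servo_tool(plan=[0.07,0,0,0,0,0.06,0,0,0,0,0.055,0,0,0,0,0.04,0,0,0,0,0.04,0,0,0,0,0.04,0,0,0,0])

```text
t: 16.6
tcp_pos: [0.5197, 0.1587, 0.0291]
tool_rot: [[-0.384, 0.923, 0.0], [0.923, 0.384, 0.0], [0.0, 0.0, -1.0]]
wrist_force: [0.2, 0.3, 0.7]
width: 0.0496
grip_force: 30.0
```

servo_tool(plan=[0.04,0,0,-0.003,0,0.04,0,0,-0.003,0,0.04,0.0015,-0.001,0,0,0.04,0.0015,-0.0005,0,0,0.04,0,0,0,0,0.04,0,0,0.002,0,0.04,0,0,0.002,0,0.04,0,0,0.001,0,0.04,0,0,0.001,0,0.04,0,0,0,0,0.04,0,0,0,0])

```text
t: 17.7
tcp_pos: [0.5171, 0.1609, 0.0291]
tool_rot: [[-0.384, 0.923, -0.0], [0.923, 0.384, -0.0], [-0.0, -0.0, -1.0]]
wrist_force: [-1.5, -1.1, 3.1]
width: 0.0498
grip_force: 30.0
```

The jar is in contact at 3 N. I'll release and retreat.

servo_tool(plan=[0.055,0,0,0,0,0.06,0,0,0,0,0.07,0,0,0,0,0.08,0,0,0,0,0.09,0,0,0,0,0.09,0,0,0,0])

```text
t: 18.3
tcp_pos: [0.5171, 0.1609, 0.029]
tool_rot: [[-0.384, 0.923, -0.0], [0.923, 0.384, 0.0], [0.0, 0.0, -1.0]]
wrist_force: [-0.8, -0.3, 0.6]
width: 0.0877
grip_force: 0.0
```

servo_tool(plan=[0.09,0,0,-0.01,0,0.09,0,0,-0.02,0,0.09,0,0,-0.03,0,0.09,0,0,-0.035,0,0.09,0,0,-0.035,0,0.09,0,0,-0.035,0,0.09,0,0,-0.03,0,0.09,0,0,-0.03,0,0.09,0,0,-0.02,0,0.09,-0.015,0,0,0,0.09,-0.03,0,0,0,0.09,-0.035,0,0,0])

```text
t: 19.5
tcp_pos: [0.5476, 0.0863, 0.274]
tool_rot: [[-0.386, 0.923, -0.0], [0.923, 0.386, -0.0], [-0.0, -0.0, -1.0]]
wrist_force: [0.3, -0.9, 0.4]
width: 0.0901
grip_force: 0.0
```

servo_tool(plan=[0.09,-0.035,0,0,0,0.09,-0.035,0,0,0,0.09,-0.035,0,0,0,0.09,-0.035,0,0,0,0.09,-0.035,0,0,0,0.09,-0.025,0,0,0,0.09,-0.01,0,0,0,0.09,0,0,0,0])

```text
t: 20.3
tcp_pos: [0.6282, -0.1082, 0.2732]
tool_rot: [[-0.383, 0.924, -0.001], [0.924, 0.383, 0.0], [0.001, -0.001, -1.0]]
wrist_force: [-0.5, 0.2, -0.8]
width: 0.0899
grip_force: 0.0
```

Run:
```python
from h import *
from bench import eyes
d=eyes.get_image('top');im=d['image']
X=[]
for k,q,z in(('blue',(134,242),.089),('teal',(179,222),.085),('orange',(346,250),.085)):
    c,s=blob(im,k,q,11 if k=='blue' else 20);x=ray(d,*c,z);X.append(x);print(k,c,s,x)
K=np.array([.5531,.0716]);B=X[0][:2];w=(B-K)/np.hypot(*(B-K));e=X[1][:2]-(B+K)/2;print('along',e@w,'across',e@[-w[1],w[0]])
cv2.imwrite('pics/t10.png',im[:,:,::-1])
```

```text
blue [134.17964072 242.23353293] [127 236  15  14 167] [0.48198534 0.24253796 0.089     ]
teal [179.13245033 223.21412804] [167 212  25  24 453] [0.5178809  0.15647357 0.085     ]
orange [347.86231884 248.45652174] [339 239  17  21 138] [ 0.45946931 -0.17415499  0.085     ]
along -0.0006796528179665549 across -8.358159028945065e-05
```

View pics/t10.png

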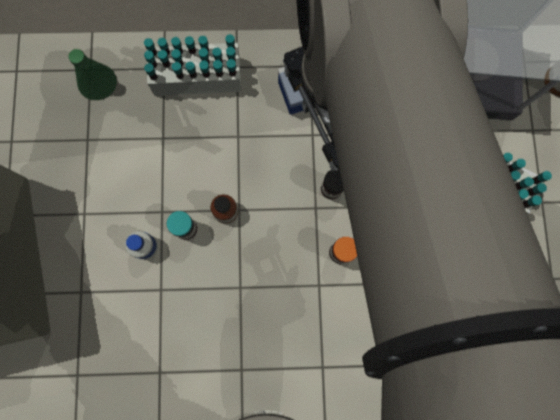

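The teal jar at (179,223) is now within 1 mm of midway and in line. Amber (222,204), white (134,242) and orange are where they started, and the arm is clear. I'll hand the job in.

```bash
python3 -c "
from bench import workorder
print(workorder.close_job())"
```

```text
the job is handed in; nothing more can be done
None
```

The teal jar stands upright in the gap, within about 1 mm of midway and in line by the top camera; the bottles and orange jar show no shift, and the job was handed in at about 20 s (no verdict returned).

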